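# Unplug an unmarked gas outlet

## Robot

A 6-joint arm with a two-finger parallel gripper is mounted at the origin on the work surface. World frame = base frame: x ahead of the robot, y to its left, z up, the work surface at z = 0. Lengths are in m, angles in rad, forces in N, time in s.
With the tool pointing down it reaches from about 0.35 to 0.875 m from the base axis. Payload 4.2 kg.
Tool frame: the origin (TCP) lies midway between the tips of the shut fingers; the grasp point (between the pads) lies 19 mm behind it; z points along the fingers, y is the line along which they close (so a half turn about z gives the same grasp; the last joint's range is limited). The gripper opens to 85 mm and grips with 20 to 120 N. Pads are 22 mm wide; open, the fingers measure 114 mm over their backs; the gripper's body (76 mm by 85 mm) begins 54 mm behind the grasp point. The pads swing forward as they close: fully open they stand 13 mm farther back than shut.
Start: joints at [-0.94, 0.385, 0.008, 0, -1.194, -0.259], TCP at [0.227, -0.582, 0.202] pointing down, gripper open.
Joint ranges: [-3.14, 3.14], [-1.21, 2.06], [-1.07, 1.41], [-3.16, 2.05], [-2.99, -0.16], [-3.1, 3.1]. Speed limits (rad/s): [2.79, 2.79, 3.14, 3.14, 3.14, 3.14].

## Interface

Orientations are given as a 3x3 rotation matrix whose columns are the frame's x, y, z axes.
In Python, from bench import bot gives the robot as it stands.
- The arm moves only by the tool send_rows, never from a script. Its argument "deltas" is a list of rows, each a list of 2 entries, a list of its own where there are three numbers: the shift along the world's x, y, z in m, then the turn about the world's z in degrees. In form: [[[x, y, z], turn], ...]. A call has 1 to 20 rows; each row is the pose to reach, as a shift and turn from the pose commanded when the call began; what a row does not reach only later rows make up. A row lasts 1/12 s, in which the tool goes at most 41.7 mm and 7.16 degrees, less where a joint would pass 70% of its speed; a pose out of reach is approached as far as the arm can. A call with a gripper value outside its range is refused whole. "grip" is the closure, from 0 (fully open) to 1 (shut), set as the call begins (left out, the last holds). The fingers move at their own pace and stop on an object; the grip force is fixed at half the most. Time passes only in rows, so rows that repeat a pose let the fingers close. It gives the time, the measured TCP pose, the force, the opening and the grip force at its end, in the units of the state.
- bot.read_state(): the state, without advancing time (a new reading comes with each control period).
- bot.get_image(name): name is "side" or "top" or "wrist"; returns the picture (400x640x3 uint8, red, green, blue); there is no depth.
- bot.camera_params(name): a dict with "fov_y" (degrees; the focal length in pixels is half the picture's height over the tangent of half this angle, whatever the lens; pixels are square), "cx", "cy" (the principal point, pixels), "eye" and "rotation" of the camera in the world; the wrist camera has in their place "hand_eye" (4x4, takes a point from camera to tool coordinates, whose origin is the TCP and whose axes are the flange's). Camera axes: x right, y down, z forward; pixel columns grow to the right and rows downward; lengths in m; the calibration is good to about 2 mm. A picture is of the moment at which its call begins: read the wrist's pose just before it. camera_params takes no time and is no camera call.
- bot.close_job(): hands the job in; it is judged then, once.
Trained networks look in the newest picture that a camera, given by its name, has taken for a name from the list of things; names that differ only in an ending like _2 or _b are one class to them, and where a whole thing is asked for, a point or a joint stands for the part that bears it (a point fixed in the world has none). Each returns a list of dicts, best first, with "score" (0 to 1); they miss things now and then, are a little off and sometimes report something else, mostly with a low value. They report only what shows in the picture. A call takes as long as a camera call.
- bot.cut_out(camera, target): "region" (400x640 bool, what is visible of it).
- bot.place_of(camera, target): "location" ([x, y, z] in m, in world coordinates, good to about 4 mm: a listed point, or the origin of a listed thing).
The state is a dict: "time_s": time; "joint_positions": joint angles; "qvel": joint speeds; "tau": joint torques, N m; "position": TCP position; "tool_rot": TCP orientation; "ft_force": force on the tool from outside, world axes, zero at the start; "moment": the same for the moment, N m; "grip_width": finger opening in m; "grip_force": force on a finger pad.
Only numpy, scipy, OpenCV 4.12 (cv2) and the standard library are available. Lean on these libraries where they do the work, as an engineer would, in place of code of your own. Each camera call takes 0.05 s, during which the arm holds its last target. There are 200 camera calls.

## Task

On the bench an outlet block is closed by a brass plug, which a sliding fork keeper traps. Slide the keeper fully back along its guides, then unscrew the plug: its thread may be right-handed or left-handed and nothing shows which, so try both ways until it gives. Lift the plug straight out and finish still gripping it, upright and still, at least 10 cm above the outlet and over it; do not put it down or let go, and leave the can, the jar and the wrench where they are.

Things in the scene. Friction and masses are not known exactly. Their poses are not given: they have to be found in the camera images.
- manifold: Fixed aluminium outlet block, 110 mm in its x, 220 mm in its y (-60 to +160 mm), top face 60 mm above the bench. Origin on the bench, directly below the plug's axis. Two dark guide rails, 20 mm high, stand on top at x = -42 to -28 and +28 to +42 mm, y = 60 to 158 mm. A dial gauge (44 mm across, 45 mm high) and a copper pipe stand at its +x side.
- outlet (a point): Centre of the outlet's mouth on the block's top face, 60 mm above the bench, axes as the block's; a low collar (73 mm across, 6 mm high) surrounds it. The thread is freed by a quarter turn, to within 6 degrees, either anticlockwise or clockwise seen from above, differing from start to start; the other way meets a hard stop after about 6 degrees.
- plug: Loose brass plug, about 0.25 kg, screwed in the outlet. Origin at the centre of its flange's underside, resting on the block's top face; z up. Flange 60 mm across, 8 mm thick; below it a 24 mm stem with two thread lugs. The free way it turns with little resistance (about 0.1 N m), to a hard stop about 6 degrees past the quarter turn, then lifts straight up and is clear after 30 mm.
- plug_knob (a point): Centre of the top of the plug's round knurled knob: 36 mm across, 28 mm tall, top 36 mm above the plug's origin (96 mm above the bench when seated). A dark line across its top lies along plug y, the block's y when screwed in. With a grip of about 40 N, at a hard stop the fingers slip round the unmoving knob with a twist near 1 N m; let go, and the line shows whether it turned.
- keeper (a joint): Slide of the steel fork keeper, m: 0 closed, 0.06 fully back, growing along the block's +y; starts between 0 and 0.008. About 2.5 N of friction; stays where left. While closed, its two 13 mm tines (5 mm thick, 69 to 74 mm above the bench) lie over the flange on both sides of the knob and stop the plug rising.
- keeper_tab (a point): Centre of the top of the keeper's upright tab, a steel block 24 mm (block x) by 14 mm (block y), 36 mm tall, top 110 mm above the bench. On the block's y axis, 74 mm from the outlet axis when closed, 134 mm when fully back.
- paint_can: Bystander: closed can 84 mm across, 110 mm tall, standing 150 to 180 mm from the outlet axis off the block's -y end; origin under its centre.
- screw_jar: Bystander: jar 60 mm across, 75 mm tall, standing on the block's +x side about 165 to 190 mm from the outlet axis; origin under its centre.
- wrench: Bystander: steel wrench 170 mm long lying on the bench on the block's -x side; origin under its middle, x along it.

How it is judged:
By the outcome, as a careful person would: the job done as asked, in the order asked, and still so for the second after the job is handed in, while the arm keeps its last pose, push and grip.
It also fails if it takes over 56 s, if anything falls off the work surface, if the arm or the gripper's body presses on something with over 40 N, if the wrist force passes 120 N, or if a joint passes its speed limit or range.

## Working session

There is one attempt and no reset: what is moved stays moved. The work goes in short steps, Python scripts to look and compute and a tool call to move; the robot and the scene stay as the last step left them, time stands still between calls to the robot, and variables do not carry over. Pictures are saved under pics/ and viewed, at most 10 in all, crops included, and the job is handed in when it is done.

Besides the shell and the picture viewer there is one more tool, called after "Request:" as name(argument=value, ...) on one line, values as JSON. send_rows: Moves the arm, as the interface text tells. Its arguments: {"type":"object","properties":{"deltas":{"type":"array","items":{"type":"array"}},"grip":{"type":"number"}},"required":["deltas"]}

```bash
mkdir -p pics
cat > h.py <<'E'
from bench import bot
import numpy as np, cv2
def save(cam,fn):
    im=bot.get_image(cam); cv2.imwrite('pics/'+fn,im[:,:,::-1]); return im
def places(cam,names):
    for n in names:
        r=bot.place_of(cam,n)
        print(cam,n,[(np.round(d['location'],4).tolist(),round(d['score'],2)) for d in r[:2]])
def st():
    s=bot.read_state(); print({k:np.round(s[k],4).tolist() for k in ('time_s','position','tool_rot','ft_force','moment','grip_width','grip_force','joint_positions')}); return s
def proj(cam,P):
    c=bot.camera_params(cam); f=200/np.tan(np.radians(c['fov_y'])/2)
    p=np.array(c['rotation']).T@(np.array(P)-c['eye']); return c['cx']+f*p[0]/p[2], c['cy']+f*p[1]/p[2]
def unproj(cam,u,v,z):
    c=bot.camera_params(cam); f=200/np.tan(np.radians(c['fov_y'])/2)
    d=np.array(c['rotation'])@np.array([(u-c['cx'])/f,(v-c['cy'])/f,1]); e=np.array(c['eye']); return e+d*(z-e[2])/d[2]
E
python3 - <<'E'
from h import *
st()
save('top','t0.png'); save('side','s0.png')
for c in('top','side'): places(c,['manifold','plug_knob','keeper_tab','paint_can','screw_jar','wrench'])
print(bot.camera_params('top'))
E
```

```text
{'time_s': 0.0, 'position': [0.2268, -0.5817, 0.2011], 'tool_rot': [[-0.9318, -0.3631, -0.0008], [-0.3631, 0.9318, 0.0019], [0.0001, 0.0021, -1.0]], 'ft_force': [-0.3639, -0.6227, 0.2533], 'moment': [0.0222, 0.0323, 0.0047], 'grip_width': 0.0853, 'grip_force': 0.0, 'joint_positions': [-0.9404, 0.3855, 0.0066, -0.0005, -1.1939, -0.2586]}
top manifold [([0.5209, -0.0989, 0.0002], 0.77)]
top plug_knob []
top keeper_tab [([0.5084, -0.0203, 0.109], 0.7)]
top paint_can [([0.5386, -0.2545, 0.0008], 0.8), ([0.5226, -0.0991, 0.0011], 0.31)]
top screw_jar [([0.6897, -0.0888, 0.0013], 0.75)]
top wrench [([0.3722, -0.098, 0.0018], 0.89)]
side manifold [([0.5206, -0.101, -0.0], 0.96)]
side plug_knob [([0.5172, -0.0956, 0.0946], 0.63)]
side keeper_tab [([0.505, -0.0194, 0.1089], 0.64)]
side paint_can [([0.5356, -0.2574, 0.0017], 0.92)]
side screw_jar [([0.6898, -0.0887, -0.0053], 0.87)]
side wrench [([0.3745, -0.0935, -0.0006], 0.75)]
{'fov_y': 53.80767043837418, 'cx': 321.10181321221023, 'cy': 196.35526794356687, 'eye': array([ 0.45310773, -0.00217863,  0.91145348]), 'rotation': array([[-0.01562814, -0.99295405,  0.11746495],
       [-0.99983308,  0.01663121,  0.00756389],
       [-0.00946417, -0.11732713, -0.99304822]])}
```

View pics/t0.png

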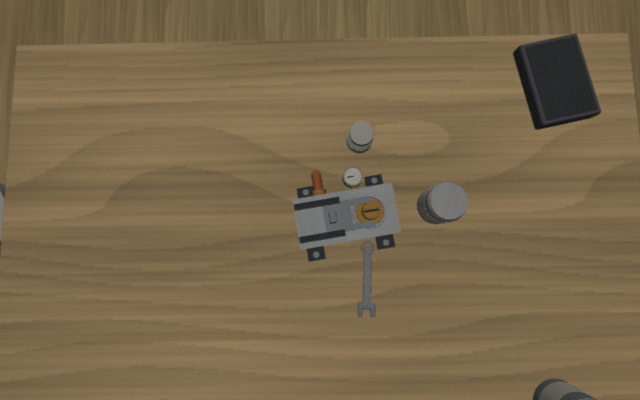

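View pics/s0.png

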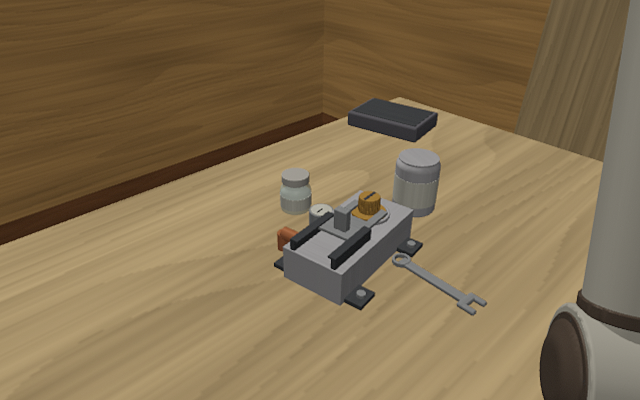

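Top view: the block is near (347,215), the knob at (370,210) and the tab at (333,216), with the line along the block. The side view agrees. Next I'll refine the axis and yaw.

Run:
```python
from h import *
bot.get_image('top')
m=bot.cut_out('top','manifold')
for uv in [(370.5,210.5)]: print('knob',unproj('top',*uv,0.096))
for uv in [(333,216)]: print('tab',unproj('top',*uv,0.110))
for uv in [(294,197),(393,185),(400,237),(301,249)]: print('corner',unproj('top',*uv,0.06))
im=bot.get_image('top'); cv2.imwrite('pics/t1.png',cv2.resize(im[160:270,280:420,::-1],None,fx=5.5,fy=5.4,interpolation=cv2.INTER_CUBIC))
bot.get_image('top')
for n in ('plug','keeper','plug_knob','keeper_tab'):
    r=bot.cut_out('top',n)
    if r:
        y,x=np.nonzero(r[0]['region']); print(n,r[0]['score'],x.mean(),y.mean(),len(x))
```

```text
knob [ 0.51834195 -0.09785357  0.096     ]
tab [ 0.50725367 -0.01965553  0.11      ]
corner [0.5533989  0.06330549 0.06      ]
corner [ 0.57611165 -0.15272992  0.06      ]
corner [ 0.46320712 -0.16354875  0.06      ]
corner [0.44098066 0.04914684 0.06      ]
plug 0.84 370.06333973128596 211.33781190019195 521
keeper 0.74 343.5626349892009 216.02375809935205 926
plug_knob 0.64 369.9583333333333 211.40416666666667 480
keeper_tab 0.74 344.52048417132215 215.6098696461825 1074
```

View pics/t1.png

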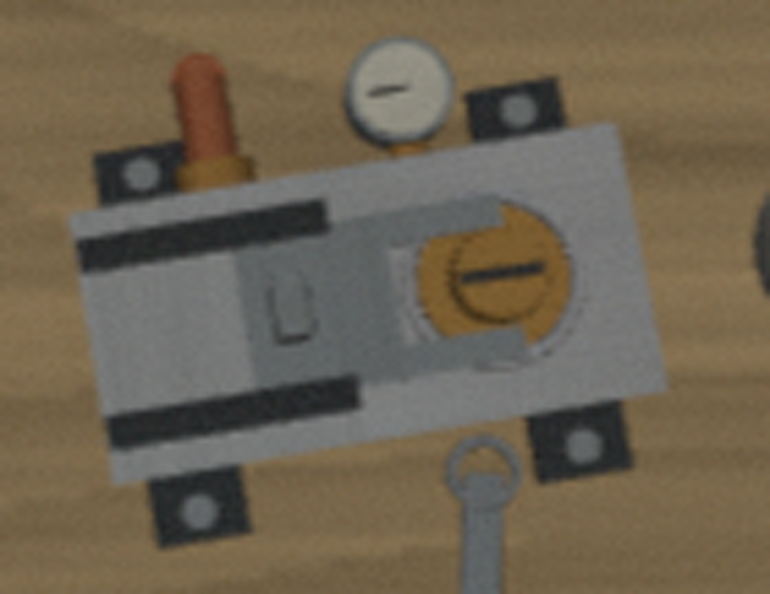

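The block's yaw is about 8.7°, the outlet is near (0.519,-0.099) and the tab near (0.507,-0.020), which puts the slide at about 6 mm. I'm moving above the tab with the fingers closing along block x.

Request:
send_rows(deltas=[[[0.28, 0.562, 0.0], 77.4], [[0.28, 0.562, 0.0], 77.4], [[0.28, 0.562, 0.0], 77.4], [[0.28, 0.562, 0.0], 77.4], [[0.28, 0.562, 0.0], 77.4], [[0.28, 0.562, 0.0], 77.4], [[0.28, 0.562, 0.0], 77.4], [[0.28, 0.562, 0.0], 77.4], [[0.28, 0.562, 0.0], 77.4], [[0.28, 0.562, 0.0], 77.4], [[0.28, 0.562, 0.0], 77.4], [[0.28, 0.562, 0.0], 77.4], [[0.28, 0.562, 0.0], 77.4], [[0.28, 0.562, 0.0], 77.4], [[0.28, 0.562, 0.0], 77.4], [[0.28, 0.562, 0.0], 77.4], [[0.28, 0.562, 0.0], 77.4], [[0.28, 0.562, 0.0], 77.4], [[0.28, 0.562, 0.0], 77.4], [[0.28, 0.562, 0.0], 77.4]], grip=0)

```text
time_s: 2.77
position: [0.5065, -0.0215, 0.2024]
tool_rot: [[0.149, -0.989, -0.0], [-0.989, -0.149, -0.0], [0.0, 0.0, -1.0]]
ft_force: [1.0, 0.3, -0.7]
grip_width: 0.0854
grip_force: 0.0
```

```bash
cat >> h.py <<'E'
def wcam():
    s=bot.read_state(); c=bot.camera_params('wrist'); H=np.array(c['hand_eye']); R=np.array(s['tool_rot']); p=np.array(s['position'])
    return c, R@H[:3,:3], p+R@H[:3,3], 200/np.tan(np.radians(c['fov_y'])/2)
def wun(u,v,z):
    c,R,e,f=wcam(); d=R@np.array([(u-c['cx'])/f,(v-c['cy'])/f,1]); return e+d*(z-e[2])/d[2]
def wproj(P):
    c,R,e,f=wcam(); q=R.T@(np.array(P)-e); return c['cx']+f*q[0]/q[2], c['cy']+f*q[1]/q[2]
E
python3 - <<'E'
from h import *
st(); save('wrist','w0.png')
places('wrist',['keeper_tab','plug_knob'])
print(wproj([.507,-.02,.11]),wproj([.5187,-.099,.096]))
E
```

```text
{'time_s': 2.7667, 'position': [0.5065, -0.0215, 0.2024], 'tool_rot': [[0.1495, -0.9888, -0.0], [-0.9888, -0.1495, -0.0], [0.0, 0.0, -1.0]], 'ft_force': [0.9583, 0.2837, -0.722], 'moment': [-0.0668, 0.0066, -0.0179], 'grip_width': 0.0854, 'grip_force': 0.0, 'joint_positions': [0.2783, 0.1833, -0.2757, 0.0, -1.1118, -0.1283]}
wrist keeper_tab [([0.5044, -0.0183, 0.1095], 0.77)]
wrist plug_knob [([0.521, -0.1015, 0.0928], 0.71), ([0.5064, -0.0183, 0.1069], 0.47)]
(np.float64(319.4085207885272), np.float64(203.36333857336768)) (np.float64(319.6877273668247), np.float64(102.73681658196759))
```

View pics/w0.png

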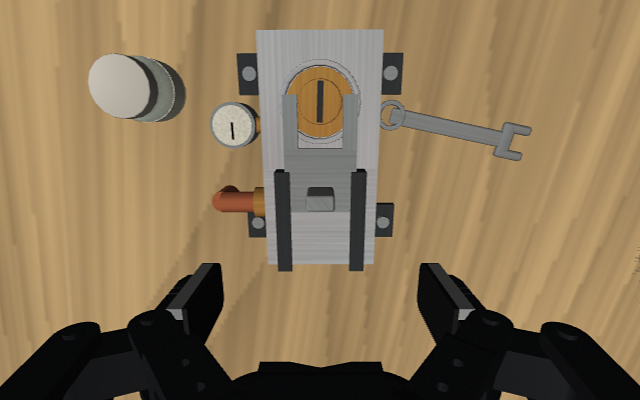

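Knob at (320,101) and tab at (320,204), both matching my predictions. I'm descending around the tab and gripping it.

Request:
send_rows(deltas=[[[0.0, 0.001, -0.04], 0], [[0.0, 0.001, -0.08], 0], [[0.0, 0.001, -0.1], 0], [[0.0, 0.001, -0.117], 0], [[0.0, 0.001, -0.117], 0], [[0.0, 0.001, -0.117], 0]])

```text
time_s: 3.42
position: [0.5068, -0.0199, 0.085]
tool_rot: [[0.151, -0.989, -0.001], [-0.989, -0.151, -0.001], [0.001, 0.002, -1.0]]
ft_force: [-0.0, -0.9, -0.1]
grip_width: 0.0853
grip_force: 0.0
```

Request:
send_rows(deltas=[[[0, 0, 0], 0], [[0, 0, 0], 0], [[0, 0, 0], 0], [[0, 0, 0], 0], [[0, 0, 0], 0], [[0, 0, 0], 0], [[0, 0, 0], 0], [[0, 0, 0], 0], [[0, 0, 0], 0], [[0, 0, 0], 0], [[0, 0, 0], 0], [[0, 0, 0], 0]], grip=1)

```text
time_s: 4.42
position: [0.5071, -0.0193, 0.0852]
tool_rot: [[0.151, -0.988, -0.0], [-0.988, -0.151, -0.0], [-0.0, 0.0, -1.0]]
ft_force: [0.1, 0.3, 0.7]
grip_width: 0.0002
grip_force: 0.0
```

The grip missed, so I'll look.

Run:
```python
from h import *
im=save('wrist','w1.png'); save('side','s1.png')
places('side',['keeper_tab']);places('top',['keeper_tab'])
```

```text
side keeper_tab [([0.5028, -0.0196, 0.1075], 0.83), ([0.6877, -0.0875, -0.0071], 0.5)]
top keeper_tab [([0.5084, -0.0188, 0.1071], 0.8)]
```

View pics/w1.png

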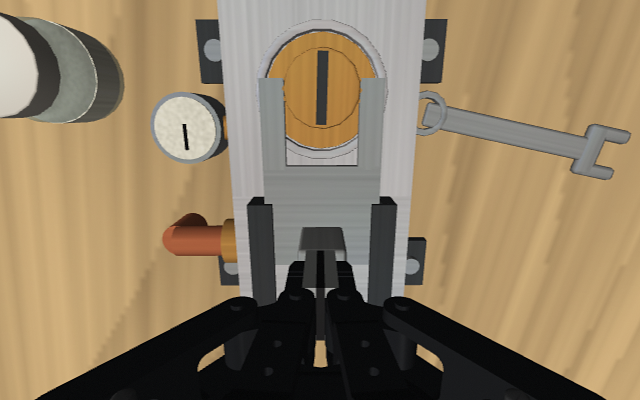

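View pics/s1.png

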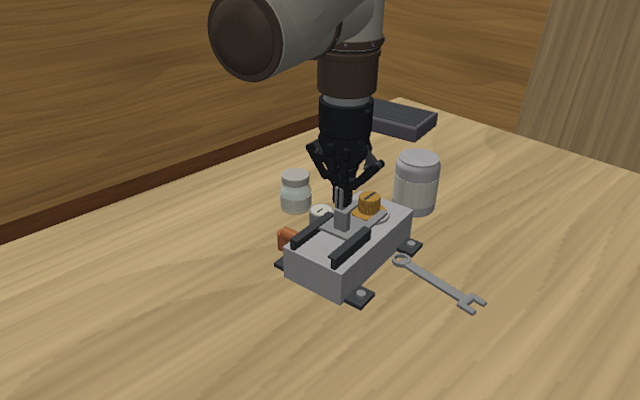

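Run:
```python
from h import *
print(wproj([.5071,-.0193,.0852]),wproj([.5071,-.0193,.11]),wcam()[2])
print(proj('side',[.5071,-.0193,.0852]),proj('side',[.5071,-.0193,.11]))
a=cv2.imread('pics/w1.png')[200:400,220:420]; b=cv2.imread('pics/s1.png')[140:240,292:392]
cv2.imwrite('pics/c1.png',np.hstack([cv2.resize(a,(400,400)),cv2.resize(b,(400,400),interpolation=2)]))
```

```text
(np.float64(319.9138650586953), np.float64(245.05303382603722)) (np.float64(319.9132545473697), np.float64(264.73314145765215)) [ 0.51785813 -0.08974338  0.25650224]
(np.float64(340.74825163367024), np.float64(222.78631488082777)) (np.float64(341.27206740411344), np.float64(209.4143422536284))
```

View pics/c1.png

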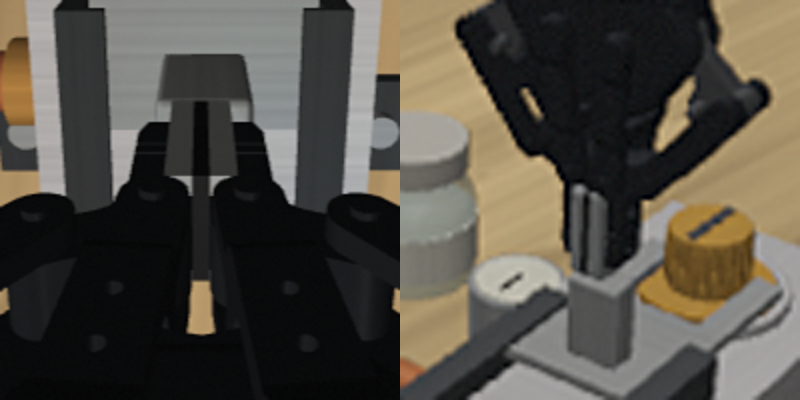

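Run:
```python
from h import *
c,R,e,f=wcam(); print(f,c['cx'],c['cy'],np.round(c['hand_eye'],4).tolist(), e)
s=st(); p=np.array(s['position']); T=np.array(s['tool_rot'])
for back in (0,.013,.02,.03):
  for tx in (-.011,.011):
    print(back,tx,[np.round(wproj(p+T@np.array([tx,ty,-back])),0).tolist() for ty in(-.0425,-.012,.012,.0425)])
# tab corners
b=np.radians(8.7);Y=np.array([-np.sin(b),np.cos(b),0]);X=np.array([np.cos(b),np.sin(b),0])
for z in (.074,.11):
  for dy in (-.007,.007): print('tab',z,dy,[np.round(wproj(np.array([.5066,-.0199,z])+X*dx+Y*dy),0).tolist() for dx in(-.012,.012)])
```

```text
329.76901262305995 320.00512376759553 208.4384185016932 [[-0.0002, -0.96, -0.2799, 0.0713], [1.0, -0.0003, 0.0001, 0.0], [-0.0002, -0.2799, 0.96, -0.1713], [0.0, 0.0, 0.0, 1.0]] [ 0.51785813 -0.08974338  0.25650224]
{'time_s': 4.6167, 'position': [0.5071, -0.0193, 0.0852], 'tool_rot': [[0.1513, -0.9885, -0.0], [-0.9885, -0.1513, -0.0], [0.0, 0.0, -1.0]], 'ft_force': [0.0576, -0.1036, -0.3463], 'moment': [0.0138, 0.096, 0.0165], 'grip_width': 0.0003, 'grip_force': 0.0, 'joint_positions': [0.2824, 0.3097, -0.4374, 0.0, -0.8237, -0.1305]}
0 -0.011 [[245.0, 263.0], [299.0, 263.0], [341.0, 263.0], [395.0, 263.0]]
0 0.011 [[243.0, 227.0], [298.0, 227.0], [342.0, 226.0], [397.0, 226.0]]
0.013 -0.011 [[240.0, 274.0], [297.0, 274.0], [343.0, 274.0], [400.0, 274.0]]
0.013 0.011 [[237.0, 235.0], [296.0, 235.0], [343.0, 235.0], [403.0, 235.0]]
0.02 -0.011 [[237.0, 280.0], [296.0, 280.0], [343.0, 280.0], [403.0, 280.0]]
0.02 0.011 [[233.0, 240.0], [296.0, 240.0], [344.0, 240.0], [406.0, 240.0]]
0.03 -0.011 [[232.0, 290.0], [295.0, 290.0], [345.0, 290.0], [408.0, 290.0]]
0.03 0.011 [[228.0, 248.0], [294.0, 248.0], [346.0, 248.0], [412.0, 248.0]]
tab 0.074 -0.007 [[341.0, 226.0], [300.0, 226.0]]
tab 0.074 0.007 [[341.0, 248.0], [301.0, 248.0]]
tab 0.11 -0.007 [[346.0, 250.0], [296.0, 250.0]]
tab 0.11 0.007 [[345.0, 277.0], [297.0, 277.0]]
```

The tab matches its prediction exactly (front face rows 227–250). The shut fingertips, though, sit about 27 mm above the reported TCP, so they closed over the tab's top. I'll open, go about 28 mm lower and grip again, watching the force.

Request:
send_rows(deltas=[[[0, 0, 0], 0], [[0, 0, 0], 0], [[0, 0, 0], 0], [[0, 0, 0], 0], [[0, 0, 0], 0], [[0, 0, 0], 0], [[0, 0, 0], 0], [[0, 0, 0], 0], [[0, 0, 0], 0], [[0, 0, 0], 0]], grip=0)

```text
time_s: 5.45
position: [0.5071, -0.0193, 0.0852]
tool_rot: [[0.151, -0.988, -0.0], [-0.988, -0.151, 0.0], [-0.0, 0.0, -1.0]]
ft_force: [-0.1, -0.7, 1.2]
grip_width: 0.0852
grip_force: 0.0
```

Request:
send_rows(deltas=[[[0, 0, -0.01], 0], [[0, 0, -0.018], 0], [[0, 0, -0.027], 0], [[0, 0, -0.027], 0], [[0, 0, -0.027], 0]])

```text
time_s: 5.87
position: [0.5064, -0.0195, 0.0571]
tool_rot: [[0.151, -0.988, -0.002], [-0.988, -0.151, -0.001], [0.0, 0.003, -1.0]]
ft_force: [0.2, -0.1, 0.3]
grip_width: 0.0855
grip_force: 0.0
```

Request:
send_rows(deltas=[[[0, 0, 0], 0], [[0, 0, 0], 0], [[0, 0, 0], 0], [[0, 0, 0], 0], [[0, 0, 0], 0], [[0, 0, 0], 0], [[0, 0, 0], 0], [[0, 0, 0], 0], [[0, 0, 0], 0], [[0, 0, 0], 0]], grip=1)

```text
time_s: 6.7
position: [0.5063, -0.0196, 0.0587]
tool_rot: [[0.151, -0.988, -0.001], [-0.988, -0.151, -0.0], [0.0, 0.001, -1.0]]
ft_force: [-2.8, 0.0, 4.6]
grip_width: 0.0226
grip_force: 59.4
```

Request:
send_rows(deltas=[[[-0.0015, 0.01, 0], 0], [[-0.003, 0.02, 0], 0], [[-0.0045, 0.03, 0], 0], [[-0.006, 0.04, 0], 0], [[-0.0076, 0.05, 0], 0], [[-0.0076, 0.05, 0], 0], [[-0.0076, 0.05, 0], 0]])

```text
time_s: 7.28
position: [0.4984, 0.0315, 0.0587]
tool_rot: [[0.152, -0.988, -0.001], [-0.988, -0.152, 0.0], [-0.0, 0.001, -1.0]]
ft_force: [-5.0, 1.2, 6.1]
grip_width: 0.0224
grip_force: 59.6
```

Request:
send_rows(deltas=[[[-0.0003, 0.002, 0], 0], [[-0.0006, 0.004, 0], 0], [[-0.0006, 0.004, 0], 0], [[-0.0006, 0.004, 0], 0]])

```text
time_s: 7.62
position: [0.4981, 0.0329, 0.0587]
tool_rot: [[0.152, -0.988, -0.002], [-0.988, -0.152, -0.003], [0.003, 0.002, -1.0]]
ft_force: [-0.6, -8.8, 5.0]
grip_width: 0.0224
grip_force: 59.3
```

Request:
send_rows(deltas=[[[-0.0004, 0.002, 0], 0], [[-0.0006, 0.004, 0], 0], [[-0.0006, 0.004, 0], 0]])

```text
time_s: 7.87
position: [0.498, 0.0331, 0.0586]
tool_rot: [[0.152, -0.988, -0.002], [-0.988, -0.152, -0.009], [0.008, 0.004, -1.0]]
ft_force: [5.9, -27.3, 1.1]
grip_width: 0.0225
grip_force: 59.1
```

The keeper is at its stop, at -27 N. Next I'll release and lift.

Request:
send_rows(deltas=[[[0, 0, 0], 0], [[0, 0, 0], 0], [[0, 0, 0], 0], [[0, 0, 0], 0], [[0, 0, 0], 0], [[0, 0, 0], 0], [[0, 0, 0], 0], [[0, 0, 0], 0], [[0, 0, 0.04], 0], [[0, 0, 0.06], 0], [[0, 0, 0.06], 0]], grip=0)

```text
time_s: 8.78
position: [0.5017, 0.0398, 0.1228]
tool_rot: [[0.153, -0.988, 0.01], [-0.988, -0.153, 0.002], [-0.001, -0.01, -1.0]]
ft_force: [1.4, 0.4, -0.4]
grip_width: 0.0854
grip_force: 0.0
```

Request:
send_rows(deltas=[[[0.005, -0.04, 0], 0], [[0.011, -0.08, 0], 0], [[0.016, -0.115, 0], 0], [[0.0205, -0.138, 0], 0], [[0.0205, -0.138, 0], 0], [[0.0205, -0.138, 0], 0]])

```text
time_s: 9.28
position: [0.5183, -0.1003, 0.1175]
tool_rot: [[0.149, -0.989, -0.001], [-0.989, -0.149, 0.0], [-0.0, 0.001, -1.0]]
ft_force: [-0.3, 0.3, -0.1]
grip_width: 0.0858
grip_force: 0.0
```

Run:
```python
from h import *
st(); a=save('wrist','w2.png'); places('wrist',['plug_knob'])
t=save('top','t2.png'); places('top',['keeper_tab','plug_knob'])
b=cv2.resize(t[150:275,270:430,::-1],(640,500),interpolation=2)
cv2.imwrite('pics/c2.png',cv2.resize(np.hstack([cv2.resize(a[:,120:520,::-1],(400,400)),cv2.resize(b,(400,400))]),(800,400)))
print(wproj([.5185,-.099,.096]))
```

```text
{'time_s': 9.2833, 'position': [0.5183, -0.1003, 0.1175], 'tool_rot': [[0.1485, -0.9889, -0.0012], [-0.9889, -0.1485, 0.0002], [-0.0004, 0.0012, -1.0]], 'ft_force': [-0.3247, 0.3034, -0.0682], 'moment': [0.0324, 0.0114, -0.0128], 'grip_width': 0.0858, 'grip_force': 0.0, 'joint_positions': [0.1161, 0.3021, -0.3488, -0.0004, -0.921, 0.0332]}
wrist plug_knob [([0.518, -0.1037, 0.0916], 0.63), ([0.3725, -0.0983, 0.0017], 0.6)]
top keeper_tab [([0.5357, -0.2549, 0.0], 0.61)]
top plug_knob []
(np.float64(320.35368911000285), np.float64(230.33557523890016))
```

View pics/c2.png

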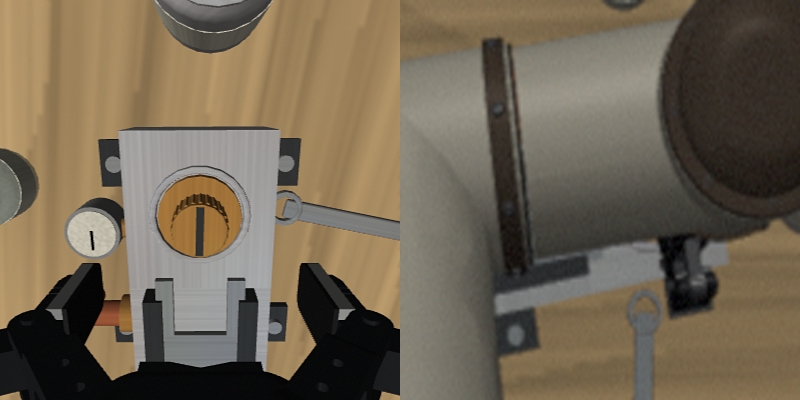

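Keeper is fully back with its tines clear. The knob top's at wrist pixel (320,230), as predicted. I'm descending and gripping it.

Request:
send_rows(deltas=[[[0, 0.0005, -0.035], 0], [[0, 0.0005, -0.06], 0], [[0, 0.0005, -0.072], 0], [[0, 0.0005, -0.072], 0], [[0, 0.0005, -0.072], 0]])

```text
time_s: 9.95
position: [0.5188, -0.0982, 0.0461]
tool_rot: [[0.153, -0.988, -0.001], [-0.988, -0.153, -0.0], [0.0, 0.001, -1.0]]
ft_force: [0.0, -0.4, 1.2]
grip_width: 0.0856
grip_force: 0.0
```

Request:
send_rows(deltas=[[[0, 0, 0], 0], [[0, 0, 0], 0], [[0, 0, 0], 0], [[0, 0, 0], 0], [[0, 0, 0], 0], [[0, 0, 0], 0], [[0, 0, 0], 0], [[0, 0, 0], 0], [[0, 0, 0], 0], [[0, 0, 0], 0]], grip=1)

```text
time_s: 10.78
position: [0.5194, -0.0988, 0.0474]
tool_rot: [[0.152, -0.988, 0.002], [-0.988, -0.152, -0.0], [0.0, -0.002, -1.0]]
ft_force: [-1.2, 1.4, 6.4]
grip_width: 0.0337
grip_force: 60.2
```

Request:
send_rows(deltas=[[[0, 0, 0], 4], [[0, 0, 0], 8], [[0, 0, 0], 12], [[0, 0, 0], 12], [[0, 0, 0], 12]])

```text
time_s: 11.2
position: [0.5196, -0.0988, 0.0474]
tool_rot: [[0.354, -0.935, 0.002], [-0.935, -0.354, -0.0], [0.001, -0.002, -1.0]]
ft_force: [0.1, 0.4, 4.2]
grip_width: 0.0338
grip_force: 60.2
```

Run:
```python
from h import *
s=st(); R=s['tool_rot']; print(np.degrees(np.arctan2(R[1][1],R[0][1])))
```

```text
{'time_s': 11.2, 'position': [0.5196, -0.0988, 0.0474], 'tool_rot': [[0.3544, -0.9351, 0.0021], [-0.9351, -0.3544, -0.0003], [0.001, -0.0019, -1.0]], 'ft_force': [0.0844, 0.4358, 4.2269], 'moment': [0.1214, 0.2706, 0.0998], 'grip_width': 0.0338, 'grip_force': 60.2112, 'joint_positions': [0.1193, 0.3919, -0.4285, 0.0008, -0.7483, 0.2425]}
-159.24039425051285
```

It turned 12° at only 0.10 N·m, so anticlockwise is free. On to 90°.

Request:
send_rows(deltas=[[[0, 0, 0], 6], [[0, 0, 0], 12], [[0, 0, 0], 18], [[0, 0, 0], 24], [[0, 0, 0], 30], [[0, 0, 0], 36], [[0, 0, 0], 42], [[0, 0, 0], 48], [[0, 0, 0], 54], [[0, 0, 0], 60], [[0, 0, 0], 66], [[0, 0, 0], 72], [[0, 0, 0], 78], [[0, 0, 0], 78], [[0, 0, 0], 78]])

```text
time_s: 12.45
position: [0.519, -0.0997, 0.0474]
tool_rot: [[0.988, 0.152, 0.001], [0.152, -0.988, -0.001], [0.001, 0.001, -1.0]]
ft_force: [-2.2, -3.0, 6.1]
grip_width: 0.034
grip_force: 60.3
```

Run:
```python
from h import *
s=st(); R=s['tool_rot']; print(np.degrees(np.arctan2(R[1][1],R[0][1])))
```

```text
{'time_s': 12.45, 'position': [0.519, -0.0997, 0.0474], 'tool_rot': [[0.9884, 0.1519, 0.0008], [0.1519, -0.9884, -0.0011], [0.0006, 0.0012, -1.0]], 'ft_force': [-2.2373, -2.9919, 6.0818], 'moment': [-0.7933, 0.4351, 0.0795], 'grip_width': 0.034, 'grip_force': 60.3167, 'joint_positions': [0.1182, 0.3918, -0.4291, 0.0018, -0.7493, 1.6038]}
-81.26358819128666
```

It has turned 90° with 0.08 N·m. I'll test the lift gently.

Request:
send_rows(deltas=[[[0, 0, 0.003], 0], [[0, 0, 0.006], 0], [[0, 0, 0.01], 0], [[0, 0, 0.01], 0]])

```text
time_s: 12.78
position: [0.5191, -0.0987, 0.0567]
tool_rot: [[0.988, 0.151, 0.001], [0.151, -0.988, 0.0], [0.001, -0.0, -1.0]]
ft_force: [0.3, 0.4, -2.6]
grip_width: 0.0341
grip_force: 60.1
```

It's free and weighs 2.6 N, as expected. Lifting straight up.

Request:
send_rows(deltas=[[[0, 0, 0.01], 0], [[0, 0, 0.025], 0], [[0, 0, 0.045], 0], [[0, 0, 0.07], 0], [[0, 0, 0.095], 0], [[0, 0, 0.115], 0], [[0, 0, 0.128], 0], [[0, 0, 0.135], 0], [[0, 0, 0.135], 0], [[0, 0, 0.135], 0], [[0, 0, 0.135], 0], [[0, 0, 0.135], 0], [[0, 0, 0.135], 0], [[0, 0, 0.135], 0], [[0, 0, 0.135], 0]])

```text
time_s: 14.03
position: [0.5186, -0.0988, 0.1907]
tool_rot: [[0.988, 0.151, -0.001], [0.151, -0.988, -0.0], [-0.001, -0.0, -1.0]]
ft_force: [-0.1, -0.3, -3.4]
grip_width: 0.0335
grip_force: 60.2
```

Run:
```python
from h import *
st(); a=save('side','s3.png'); b=save('wrist','w3.png'); places('side',['plug','keeper_tab','paint_can','screw_jar','wrench'])
cv2.imwrite('pics/c3.png',np.hstack([a[60:340,240:640,::-1],b[60:340,120:520,::-1]]))
```

```text
{'time_s': 14.0333, 'position': [0.5186, -0.0988, 0.1907], 'tool_rot': [[0.9885, 0.1512, -0.001], [0.1512, -0.9885, -0.0001], [-0.001, -0.0001, -1.0]], 'ft_force': [-0.1026, -0.3076, -3.4153], 'moment': [0.0382, -0.0193, -0.0022], 'grip_width': 0.0335, 'grip_force': 60.2286, 'joint_positions': [0.1193, 0.2295, -0.2462, -0.0001, -1.0961, 1.6034]}
side plug [([0.516, -0.1026, 0.202], 0.7), ([0.5366, -0.2613, 0.0026], 0.49)]
side keeper_tab [([0.4951, 0.0336, 0.107], 0.74), ([0.5217, -0.1024, 0.0599], 0.51)]
side paint_can [([0.5345, -0.2584, 0.0032], 0.67)]
side screw_jar [([0.6871, -0.0893, -0.0049], 0.71), ([0.5155, -0.0918, 0.238], 0.56)]
side wrench [([0.3736, -0.0954, 0.0019], 0.67)]
```

View pics/c3.png

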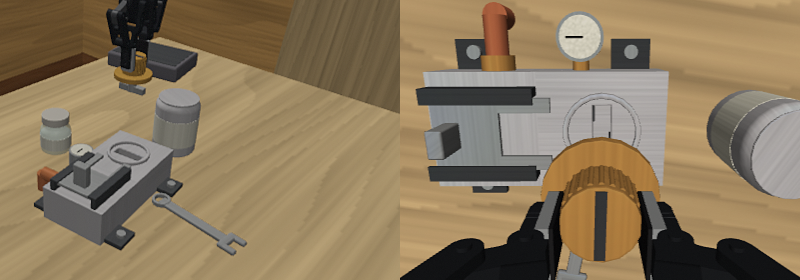

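The plug hangs upright in the fingers with its origin at about 0.20 m, over the outlet. The keeper is back and the can, jar and wrench haven't moved. I'll let it settle briefly and hand in.

Request:
send_rows(deltas=[[[0, 0, 0], 0], [[0, 0, 0], 0], [[0, 0, 0], 0], [[0, 0, 0], 0], [[0, 0, 0], 0], [[0, 0, 0], 0]])

```text
time_s: 14.88
position: [0.5188, -0.0988, 0.1912]
tool_rot: [[0.988, 0.151, 0.0], [0.151, -0.988, -0.0], [0.0, 0.0, -1.0]]
ft_force: [-0.1, -0.2, -3.4]
grip_width: 0.0339
grip_force: 60.2
```

```bash
python3 -c "
from h import *
print(bot.close_job())"
```

```text
the job is handed in; nothing more can be done
None
```

I handed the job in at about 15 s: the keeper is fully back, the plug unscrewed anticlockwise through 90°, and it is held upright and still about 14 cm above the outlet, with the can, jar and wrench where they were.

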